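Load two engine bells and index the dial to the third stop

ROBOT

A 6-joint arm with a two-finger parallel gripper is mounted at the origin on the work surface. World frame = base frame: x ahead of the robot, y to its left, z up, the work surface at z = 0. Lengths are in m, angles in rad, forces in N, time in s.
With the tool pointing down it reaches from about 0.225 to 0.875 m from the base axis. Payload 3.4 kg.
Tool frame: the origin (TCP) lies at the very end of the fingers, on their centre line; the grasp point (between the pads) lies 19 mm behind it (manip.grasp_offset is the distance from the TCP to the grasp point, in m); x points along the fingers, y is the direction in which the jaws open and shut, and the axes are right-handed (so a half turn about x gives the same grasp; the last joint's range is limited). The gripper opens to 85 mm and grips with 20 to 120 N. Pads are 22 mm wide; open, the fingers measure 114 mm over their backs; the gripper's body (76 mm by 85 mm) begins 54 mm behind the grasp point. The pads swing forward as they close: fully open they stand 13 mm farther back than shut.
Start: joints at [-1.373, 0.276, 1.505, -0, 1.361, -0.121], TCP at [0.18, -0.546, 0.209] pointing down, gripper open.
Joint ranges: [-2.89, 2.89], [-0.75, 2.08], [0.22, 2.7], [-1.18, 4.32], [0.11, 2.71], [-2.7, 2.7]. Speed limits (rad/s): [2.57, 2.57, 3.14, 3.14, 3.14, 3.14].

INTERFACE

Orientations are given as a unit quaternion [w, x, y, z].
In Python, from rig import manip gives the robot as it stands.
- The arm moves only by the tool step_arm, never from a script. Its argument "increments" is a list of rows, each an object with "grip": the opening, from 0 (shut) to 1 (fully open); "delta_pos": the shift along the world's x, y, z in m, a list of three; "twist": the turn about the world's z in degrees. A call has 1 to 10 rows; each row shifts and turns the commanded pose from where the row before left it; what a row does not reach is not made up. A row lasts 1/12 s, in which the tool goes at most 41.7 mm and 7.16 degrees, less where a joint would pass 70% of its speed; a pose out of reach is approached as far as the arm can. A call with a gripper value outside its range is refused whole. The fingers move at their own pace and stop on an object; "force" is the grip in N (left out, the last holds). Time passes only in rows, so rows that do not move let the fingers close. It gives the time, the measured TCP pose, the force and the opening at its end, in the units of the state.
- manip.get_state(): the state, without advancing time (a new reading comes with each control period).
- manip.get_image(name): name is "scene" or "top" or "wrist"; returns a dict with "img" (384x512x3 uint8, red, green, blue), "fx", "fy", "cx", "cy" (pixels), "rvec" (rotation vector, rad) and "tvec" (3), from world to camera coordinates, as OpenCV has them; the wrist camera has in their place "mount" (4x4, takes a point from camera to tool coordinates, whose origin is the TCP and whose axes are the tool frame's). Camera axes: x right, y down, z forward; pixel columns grow to the right and rows downward; lengths in m; the calibration is good to about 2 mm. A picture is of the moment at which its call begins: read the wrist's pose just before it. There is no depth.
- manip.sign_off(): hands the job in, once; it reports no verdict.
The state is a dict: "clock": time; "qpos": joint angles; "qd": joint speeds; "effort": joint torques, N m; "position": TCP position; "ee_rot": TCP orientation; "contact_force": force on the tool from outside, world axes, zero at the start; "moment": the same for the moment, N m; "width": finger opening in m.
Only numpy, scipy, OpenCV 4.12 (cv2) and the standard library are available. Lean on these libraries where they do the work, as an engineer would, in place of code of your own. Each camera call takes 0.05 s, during which the arm holds its last target. There are 200 camera calls.

TASK

Take the two flared engine bells out of the wooden drying block and drop them one at a time, stub down and fully home, into the two empty nests of the indexing dial, leaving the dial at its present stop and everything else where it is. Then take the dial's centre knob and turn the dial clockwise (seen from above), counting the clicks of the detent, to the third stop and not on to a fourth, so that the dial has moved on by exactly one nest under the glue pen. Finish while still gripping the knob and holding the dial still in that third stop: do not let go.

Things in the scene. Friction and masses are not known exactly. Their poses are not given: they have to be found in the camera images.
- indexer: fixed grey base of the indexing dial, 178 mm across; origin on the bench on the dial's axis. The dial: aluminium disc 201 mm across with 18 lobes on its rim, upper face 55 mm up, six nests every 60 degrees on a 160 mm circle, from the base's x axis. Those at 60 and 120 degrees (towards +y) are empty; the others hold bells that stay, tops 98 mm up.
- dial (a joint): turn of the dial in rad, growing clockwise seen from above. A spring plunger clicks it into stops every 20 degrees (0.349 rad). It starts in stop 0 (near 0); clicks bring it to 0.349, 0.698 and 1.047, the third stop. Leaving a stop takes about 0.25 N m, falling to none at the hump midway to the next; beyond the hump the plunger pulls it on into that stop.
- index_knob: black bar knob on the dial's axis, fixed to the dial and turning with it: a bar 44 mm long (its x), 22 mm wide (its y), 28 mm tall. Origin: the bar's centre, 125 mm above the bench; the bar spans heights 111 to 139 mm on a 21 mm spindle. At stop 0 its x points 30 degrees anticlockwise of the base's x. Grip it across its 22 mm from above.
- nest_a (a point): mouth centre of an empty nest: a brass bush, 24 mm outside, 14 mm tall, on the dial's face; bore 15 mm wide, 14 mm deep below this point. 69 mm above the bench, 80 mm from the dial's axis, z up; turns with the dial. At stop 0 it lies at 60 degrees from the base's x axis towards its y.
- nest_b (a point): mouth centre of an empty nest: a brass bush, 24 mm outside, 14 mm tall, on the dial's face; bore 15 mm wide, 14 mm deep below this point. 69 mm above the bench, 80 mm from the dial's axis, z up; turns with the dial. At stop 0 it lies at 120 degrees from the base's x axis towards its y.
- glue_tip (a point): needle tip of the fixed glue pen, 114 mm above the bench, 80 mm from the dial's axis on the base's +x side (the far side). From here the pen (barrel 19 mm thick) leans up and outward at 45 degrees, its end 215 mm up and 183 mm from the axis, on a 165 mm tall post. Keep clear of it.
- plunger_cap (a point): black cap of the spring plunger beside the dial's rim, 49 mm above the bench, about 160 mm from the axis at -95 degrees in the base's frame; its bracket is 61 mm tall. It moves out and in by 8 mm at each click. Nothing to handle.
- block: fixed wooden drying block, 46 mm (x) by 215 mm (y) by 30 mm tall, with a row of four holes, 15 mm wide and 11.5 mm deep, along its own y at -82.5, -27.5, +27.5 and +82.5 mm. Origin: centre of its underside. Two bells and two domes stand in the holes, in any order.
- bell_1: grey resin engine bell, round, 41 mm tall, 15 to 31 g. Origin: centre of the stub's underside, z up. From below: stub 13 mm across, 12 mm long, lowest 3 mm tapered; flange 20 mm across at 12-15 mm; bell flaring from 14 to 25 mm across; straight rim band 25 mm across at 33-41 mm, the place to grip. Starts in the block, origin 18.5 mm above the bench; home in a nest it is 12 mm below the mouth.
- bell_2: grey resin engine bell, round, 41 mm tall, 15 to 31 g. Origin: centre of the stub's underside, z up. From below: stub 13 mm across, 12 mm long, lowest 3 mm tapered; flange 20 mm across at 12-15 mm; bell flaring from 14 to 25 mm across; straight rim band 25 mm across at 33-41 mm, the place to grip. Just like bell_1: either may go in either nest.
- dome_1: a bystander: a grey resin tank dome (smooth rounded cap, 24 mm in diameter, 30 mm tall overall, the same 13 mm stub) standing in the drying block; it stays there. Origin: centre of its stub's underside.
- dome_2: a bystander: like dome_1.
- paint_jar: a bystander: small grey paint jar with a black cap, 34 mm across, 42 mm tall, standing on the bench between the block and the dial. Origin: centre of its underside.
- tape_roll: a bystander: roll of blue masking tape lying flat, 84 mm across, 19 mm tall. Origin: centre of its underside.
- craft_knife: a bystander: craft knife lying on the bench in front of the dial, 145 mm long along its x, 9 mm thick. Origin: on the bench, near its middle.
- engine_plate: a bystander: grey resin disc with four cups on it, 60 mm across, 14 mm tall. Origin: centre of its underside.
- glue_bottle: a bystander: white glue bottle, 36 mm across, 95 mm tall, upright. Origin: centre of its underside.
- brush: a bystander: a brush lying on the bench, 170 mm long along its x. Origin: on the bench, near its middle.

How it is judged:
By the outcome, as a careful person would: the job done as asked, in the order asked, and still so for the second after the job is handed in, while the arm keeps its last pose, push and grip.
It also fails if it takes over 72 s, if anything falls off the work surface, if the arm or the gripper's body presses on something with over 40 N, if the wrist force passes 120 N, or if a joint passes its speed limit or range.

## Working session

There is one attempt and no reset: what is moved stays moved. The work goes in short steps, Python scripts to look and compute and a tool call to move; the robot and the scene stay as the last step left them, time stands still between calls to the robot, and variables do not carry over. Pictures are saved under pics/ and viewed, about 8 in all and at most 12, crops included, and the job is handed in when it is done.

Besides the shell and the picture viewer there is one more tool, called after "Call:" by a JSON object that holds its "op" and its "data". step_arm: Moves the arm, as the interface text tells. Its arguments: {"type":"object","properties":{"increments":{"type":"array"},"force":{"type":"number"}},"required":["increments"]}

```bash
mkdir -p pics; cat > h.py <<'E'
import numpy as np, cv2
from rig import manip
def grab(n,f):
    s=manip.get_state(); d=manip.get_image(n); cv2.imwrite('pics/'+f,d['img'][:,:,::-1]); np.save('pics/'+f+'.npy',dict(d=d,s=s),allow_pickle=True); return d,s
def quatR(q):
    from scipy.spatial.transform import Rotation as R
    return R.from_quat([q[1],q[2],q[3],q[0]]).as_matrix()
def cam(d,s):
    """R,c : world = R@cam + c"""
    if 'mount' in d:
        T=np.eye(4);T[:3,:3]=quatR(s['ee_rot']);T[:3,3]=s['position']
        M=T@np.array(d['mount']);return M[:3,:3],M[:3,3]
    R=cv2.Rodrigues(np.array(d['rvec'],float))[0];return R.T,-R.T@np.array(d['tvec'],float).ravel()
def w(f,u,v,z):
    x=np.load('pics/'+f+'.npy',allow_pickle=True).item();d=x['d'];R,c=cam(d,x['s'])
    r=R@np.array([(u-d['cx'])/d['fx'],(v-d['cy'])/d['fy'],1]);return c+r*(z-c[2])/r[2]
def p(f,X):
    x=np.load('pics/'+f+'.npy',allow_pickle=True).item();d=x['d'];R,c=cam(d,x['s'])
    q=R.T@(np.array(X)-c);return np.array([d['fx']*q[0]/q[2]+d['cx'],d['fy']*q[1]/q[2]+d['cy']])
E
python3 - <<'E'
from h import *
a,s=grab('top','top0.png');b,_=grab('scene','scene0.png')
for d in(a,b): print(d['fx'],d['cx'],d['cy'],cam(d,s))
print(s)
i=[cv2.imread('pics/%s0.png'%n) for n in('top','scene')]
cv2.imwrite('pics/t0.png',cv2.resize(i[0],(800,600),interpolation=cv2.INTER_CUBIC))
E
```

```text
442.00461143095896 261.9542104370924 192.06696810657078 (array([[-0.01752706, -0.9900626 ,  0.13953084],
       [-0.99962004,  0.01438235, -0.02351431],
       [ 0.02127386, -0.13988996, -0.98993849]]), array([0.3338659 , 0.05603606, 1.51807938]))
433.177067301055 255.78121577995458 193.27274827123438 (array([[-0.35102881,  0.80019957, -0.48627093],
       [ 0.93632694,  0.30463197, -0.17461738],
       [ 0.00840492, -0.5166043 , -0.85618301]]), array([1.09888849, 0.24567973, 1.11183326]))
{'clock': 0.0, 'qpos': array([-1.37299304e+00,  2.76585577e-01,  1.50612026e+00,  8.47691971e-06,
        1.36071258e+00, -1.21017965e-01]), 'qd': array([ 6.91332658e-05,  1.38510322e-04, -4.72262814e-04,  1.74034409e-03,
       -9.97112261e-04,  2.69425805e-04]), 'effort': array([-1.16761286e-03, -4.16773367e+01, -2.45807576e+01, -5.19311561e-04,
        1.09365719e-02,  4.03225698e-06]), 'position': array([ 0.18010797, -0.54546609,  0.20795026]), 'ee_rot': array([-0.11159773, -0.69811934, -0.11288801,  0.69816304]), 'contact_force': array([0.00593446, 0.30662884, 1.23842783]), 'moment': array([ 0.01904925, -0.05525214, -0.01794088]), 'width': 0.085252872066006}
```

View pics/t0.png

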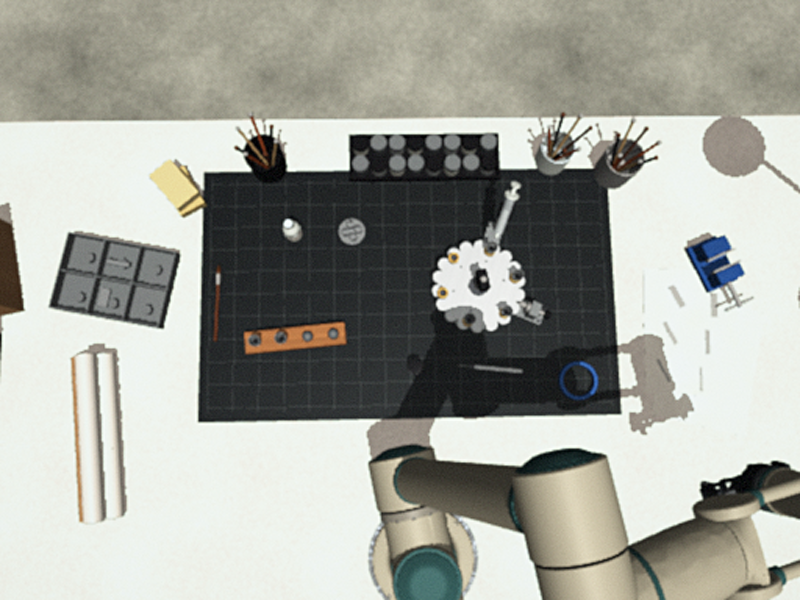

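View pics/scene0.png

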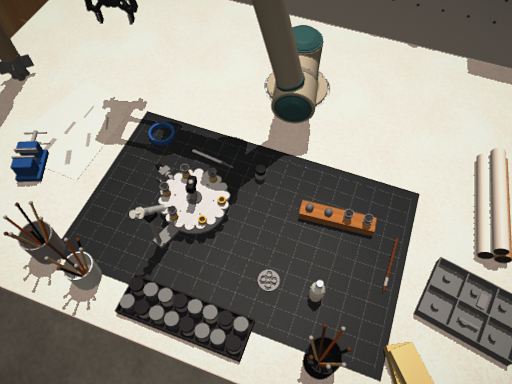

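The top view shows the block at (245–345, 323–352): bells at about (256,338) and (281,336), domes at (307,335) and (334,333). The brass nests are at (453,258) and (443,292), the knob at (482,280). The scene view agrees: bells at the block's +y end. Next I'll convert these to positions.

```bash
python3 - <<'E'
from h import *
k=1/1.5625
for n,u,v,z in[('b1',256,338,.0595),('b2',281,336,.0595),('d1',307,335,.0485),('d2',334,333,.0485),('nest',453,258,.069),('nest2',443,292,.069),('knob',482,280,.139),('jar',414,364,.042),('pen end',514,186,.215),('blockTL',245,331,.03),('blockTR',345,323,.03)]:
    print(n,w('top0.png',u*k,v*k,z).round(4))
for n,u,v,z in[('b',348,215,.0595),('b',368,218,.0595),('d',328,212,.0485),('d',309,208,.0485),('nest',222,200,.069),('nest',202,219,.069),('knob',191,182,.139),('jar',260,168,.042)]:
    print(n,w('scene0.png',u,v,z).round(4))
print(manip.grasp_offset)
im=cv2.imread('pics/top0.png')
a=cv2.resize(im[140:225,265:350],(600,600),interpolation=cv2.INTER_CUBIC)
cv2.imwrite('pics/c1.png',a)
E
```

```text
b1 [0.4635 0.3459 0.0595]
b2 [0.4669 0.2934 0.0595]
d1 [0.4692 0.2401 0.0485]
d2 [0.4726 0.1828 0.0485]
nest [ 0.6278 -0.0735  0.069 ]
nest2 [ 0.5545 -0.0503  0.069 ]
knob [ 0.5673 -0.125   0.139 ]
jar [0.4043 0.0134 0.042 ]
pen end [ 0.7402 -0.1839  0.215 ]
blockTL [0.4816 0.3755 0.03  ]
blockTR [0.4956 0.1606 0.03  ]
b [0.4762 0.2935 0.0595]
b [0.4658 0.3473 0.0595]
d [0.4804 0.2392 0.0485]
d [0.487  0.1857 0.0485]
nest [ 0.5605 -0.0472  0.069 ]
nest [ 0.6348 -0.0747  0.069 ]
knob [ 0.5749 -0.1261  0.139 ]
jar [0.4041 0.0083 0.042 ]
0.0187
```

View pics/c1.png

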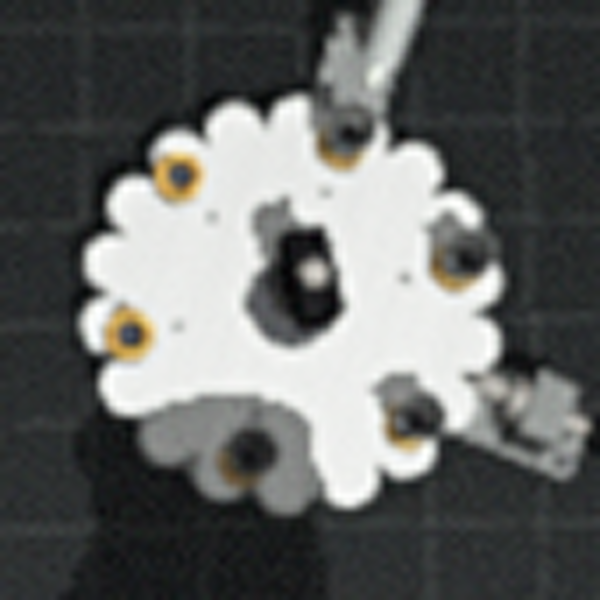

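Close-up crop: nests at (180,176) and (130,333), knob at about (310,275), the pen to the upper right, the plunger at lower right. The base yaw is about -17°, which puts nest_a near (0.628,-0.074) and nest_b near (0.556,-0.05). I'll move over the bells.

Call:
{"op": "step_arm", "data": {"increments": [{"grip": 1,"delta_pos": [0.012,0.038,0.006],"twist": 0},{"grip": 1,"delta_pos": [0.012,0.038,0.006],"twist": 0},{"grip": 1,"delta_pos": [0.012,0.038,0.006],"twist": 0},{"grip": 1,"delta_pos": [0.012,0.038,0.006],"twist": 0},{"grip": 1,"delta_pos": [0.012,0.038,0.006],"twist": 0},{"grip": 1,"delta_pos": [0.012,0.038,0.006],"twist": 0},{"grip": 1,"delta_pos": [0.012,0.038,0.006],"twist": 0},{"grip": 1,"delta_pos": [0.012,0.038,0.006],"twist": 0},{"grip": 1,"delta_pos": [0.012,0.038,0],"twist": 0},{"grip": 1,"delta_pos": [0.012,0.038,0],"twist": 0}]}}

```text
clock: 0.93
position: [0.3002, -0.1643, 0.2571]
ee_rot: [0.112, 0.699, 0.112, -0.698]
contact_force: [1.0, 0.2, -0.4]
width: 0.0855
```

```bash
python3 - <<'E'
from h import *
s=manip.get_state();y=quatR(s['ee_rot'])
print(y.round(3),np.degrees(np.arctan2(y[1,1],y[0,1])),s['qpos'],s['position'],s['clock'])
d=manip.get_image('wrist');print(np.array(d['mount']).round(4),d['fx'],d['cx'],d['cy'])
E
```

```text
[[ 0.001  0.312 -0.95 ]
 [-0.001 -0.95  -0.312]
 [-1.     0.001 -0.001]] -71.79751035704538 [-7.05077011e-01 -1.17842666e-01  1.82740355e+00  1.86385568e-04
  1.43092017e+00  5.47999742e-01] [ 0.30021866 -0.16426514  0.2570672 ] 0.9333
[[-9.000e-04 -3.198e-01  9.475e-01 -1.641e-01]
 [ 1.000e+00  1.100e-03  1.300e-03 -2.000e-04]
 [-1.500e-03  9.475e-01  3.198e-01 -8.340e-02]
 [ 0.000e+00  0.000e+00  0.000e+00  1.000e+00]] 294.69727845429964 256.74226924572946 190.73525296774778
```

Call:
{"op": "step_arm", "data": {"increments": [{"grip": 1,"delta_pos": [0.012,0.037,0],"twist": 6.8},{"grip": 1,"delta_pos": [0.012,0.037,0],"twist": 6.8},{"grip": 1,"delta_pos": [0.012,0.037,0],"twist": 6.8},{"grip": 1,"delta_pos": [0.012,0.037,0],"twist": 6.8},{"grip": 1,"delta_pos": [0.012,0.037,0],"twist": 6.8},{"grip": 1,"delta_pos": [0.012,0.037,-0.005],"twist": 6.8},{"grip": 1,"delta_pos": [0.012,0.037,-0.01],"twist": 6.8},{"grip": 1,"delta_pos": [0.012,0.037,-0.01],"twist": 6.8},{"grip": 1,"delta_pos": [0.012,0.037,-0.01],"twist": 6.8},{"grip": 1,"delta_pos": [0.012,0.037,-0.01],"twist": 6.8}]}}

```text
clock: 1.82
position: [0.4202, 0.2058, 0.2111]
ee_rot: [-0.485, -0.514, -0.485, 0.515]
contact_force: [0.4, -1.2, -0.4]
width: 0.0853
```

Call:
{"op": "step_arm", "data": {"increments": [{"grip": 1,"delta_pos": [0.013,0.033,-0.015],"twist": 0},{"grip": 0.7,"delta_pos": [0.013,0.033,-0.015],"twist": 0},{"grip": 0.7,"delta_pos": [0.012,0.028,-0.01],"twist": 0},{"grip": 0.7,"delta_pos": [0.01,0.018,0],"twist": 0},{"grip": 0.7,"delta_pos": [0,0,0],"twist": 0}]}}

```text
clock: 2.23
position: [0.4698, 0.3193, 0.1699]
ee_rot: [0.484, 0.515, 0.485, -0.515]
contact_force: [-0.1, 0.1, 0.4]
width: 0.0597
```

```bash
python3 - <<'E'
from h import *
d,s=grab('wrist','w1.png');y=quatR(s['ee_rot']);print(np.degrees(np.arctan2(y[1,1],y[0,1])),s['position'],s['width'],s['clock'])
for X in[(.4635,.3459,.0595),(.467,.2934,.0595)]: print(p('w1.png',X))
E
```

```text
-3.579271103282207 [0.46983145 0.31927856 0.16992011] 0.05966918706166657 2.2333
[247.22479238 154.55796501]
[254.44908953 205.99254117]
```

View pics/w1.png

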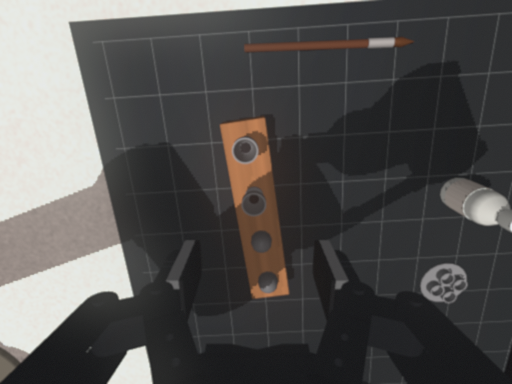

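The wrist picture shows bell rims at (245,151) and (254,203), domes at (261,241) and (268,282), with the predictions within 4 px.

```bash
python3 - <<'E'
from h import *
print(w('w1.png',245.5,151,.0595),w('w1.png',254.5,203.2,.0595))
print([w('w1.png',u,v,.0485) for u,v in((261,240),(268,281))])
print(p('w1.png',manip.get_state()['position']))
im=cv2.imread('pics/w1.png');cv2.imwrite('pics/c2.png',cv2.resize(im[115:235,205:305],(500,600),interpolation=cv2.INTER_CUBIC))
E
```

```text
[0.46212234 0.34938284 0.0595    ] [0.46724056 0.29638474 0.0595    ]
[array([0.47122934, 0.24907468, 0.0485    ]), array([0.4762551 , 0.19631607, 0.0485    ])]
[253.55621423 236.43379724]
```

View pics/c2.png

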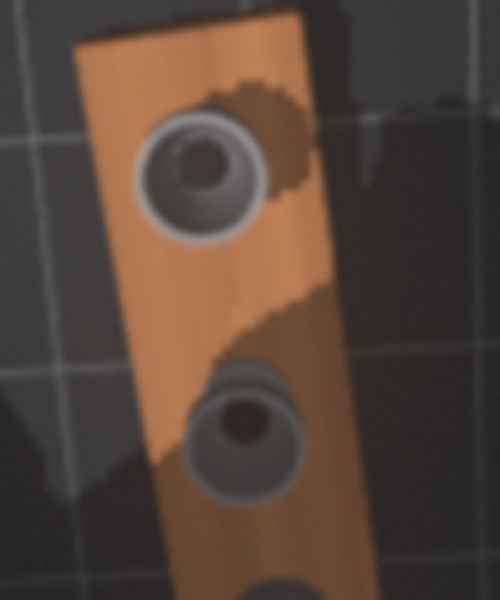

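Call:
{"op": "step_arm", "data": {"increments": [{"grip": 0.6,"delta_pos": [-0.003,-0.0235,-0.03],"twist": 0},{"grip": 0.6,"delta_pos": [0,0,-0.035],"twist": 0},{"grip": 0.6,"delta_pos": [0,0,-0.03],"twist": 0},{"grip": 0.6,"delta_pos": [0,0,-0.02],"twist": 0},{"grip": 0.6,"delta_pos": [0,0,-0.012],"twist": 0},{"grip": 0.6,"delta_pos": [0,0,-0.005],"twist": 0},{"grip": 0.6,"delta_pos": [0,0,0],"twist": 0},{"grip": 0.4,"delta_pos": [0,0,0],"twist": 0}]}}

```text
clock: 2.95
position: [0.4655, 0.292, 0.0406]
ee_rot: [0.483, 0.516, 0.483, -0.516]
contact_force: [0.6, -0.2, 0.1]
width: 0.0402
```

Call:
{"op": "step_arm", "data": {"increments": [{"grip": 0.2,"delta_pos": [0,0,0],"twist": 0},{"grip": 0.2,"delta_pos": [0,0,0],"twist": 0},{"grip": 0.2,"delta_pos": [0,0,0],"twist": 0},{"grip": 0.2,"delta_pos": [0,0,0],"twist": 0}], "force": 30}}

```text
clock: 3.28
position: [0.4656, 0.2926, 0.0406]
ee_rot: [0.484, 0.516, 0.483, -0.516]
contact_force: [0.6, 0.4, -0.5]
width: 0.0171
```

```bash
python3 - <<'E'
from h import *
d,s=grab('wrist','w2.png');print(s['position'],s['width'],s['contact_force'],np.degrees(s['qpos']))
E
```

```text
[0.46560079 0.29264596 0.04055938] 0.01712705645050364 [ 0.55183075  0.38471275 -0.54906232] [ 2.49043810e+01  2.20529573e+01  1.03291569e+02 -6.09613168e-03
  5.45717640e+01  2.86338452e+01]
```

View pics/w2.png

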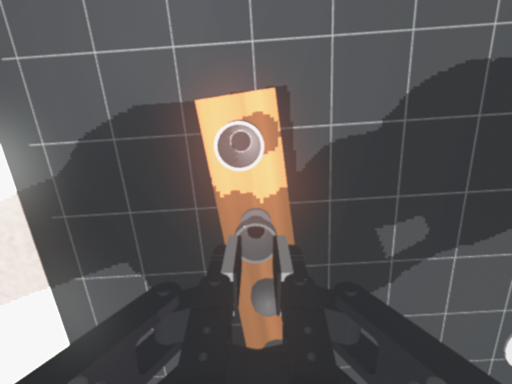

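The wrist view shows the other bell's rim at (240,146) and the target at about (256,243). The fingers lie slightly to its -y side, so I need to check where the bell really is.

```bash
python3 - <<'E'
from h import *
print(w('w2.png',240,146,.0595),w('w2.png',256,242,.0595))
s=manip.get_state();x=s['position'];print(p('w2.png',x),p('w2.png',x+[0,0,.0187]))
for dy in(-.011,.011): print(p('w2.png',x+[0.0086,dy,0]),p('w2.png',x+[0.0086,dy,0.0187]))
im=cv2.imread('pics/w2.png');cv2.imwrite('pics/c3.png',cv2.resize(im[190:310,200:310],(550,600),interpolation=cv2.INTER_CUBIC))
E
```

```text
[0.46185983 0.35024287 0.0595    ] [0.4663328  0.29656771 0.0595    ]
[254.98880567 232.77169986] [254.89349983 248.03433775]
[269.75285664 247.68024039] [271.2166127  264.20901323]
[267.96170353 215.61514563] [269.29236438 229.33764934]
```

View pics/c3.png

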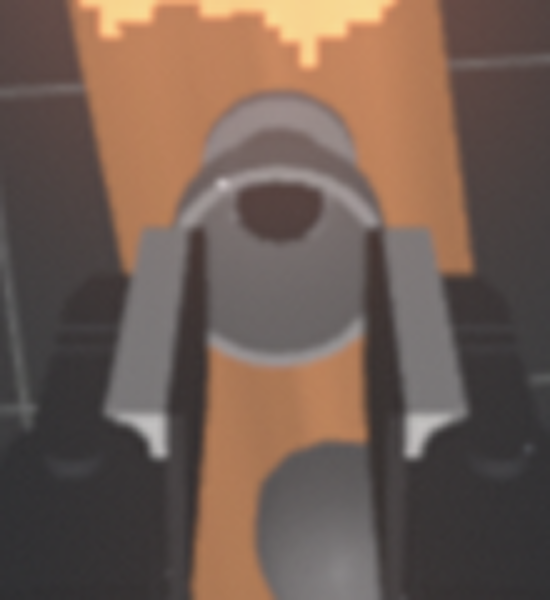

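The fingers closed freely to 17 mm with no load. The picture suggests the tips are still above the rim, about 20 mm farther back than the reported TCP. I'll open, lower a little and feel for the rim.

Call:
{"op": "step_arm", "data": {"increments": [{"grip": 0.5,"delta_pos": [0,0.002,0],"twist": 0},{"grip": 0.5,"delta_pos": [0,0,0],"twist": 0},{"grip": 0.5,"delta_pos": [0,0,0],"twist": 0},{"grip": 0.5,"delta_pos": [0,0,-0.005],"twist": 0},{"grip": 0.5,"delta_pos": [0,0,-0.004],"twist": 0},{"grip": 0.2,"delta_pos": [0,0,0],"twist": 0},{"grip": 0.2,"delta_pos": [0,0,0],"twist": 0},{"grip": 0.2,"delta_pos": [0,0,0],"twist": 0},{"grip": 0.2,"delta_pos": [0,0,0],"twist": 0},{"grip": 0.2,"delta_pos": [0,0,0],"twist": 0}], "force": 20}}

```text
clock: 4.17
position: [0.4653, 0.2944, 0.0309]
ee_rot: [0.483, 0.516, 0.483, -0.516]
contact_force: [0.7, -0.6, 0.4]
width: 0.0234
```

```bash
python3 - <<'E'
from h import *
d,s=grab('wrist','w3.png');print(s['position'],s['width'],s['contact_force'],s['moment'])
im=cv2.imread('pics/w3.png');cv2.imwrite('pics/c4.png',cv2.resize(im[190:310,180:330],(750,600),interpolation=cv2.INTER_CUBIC))
E
```

```text
[0.46532105 0.29444192 0.03087016] 0.02336150609633598 [ 0.6718515  -0.61513342  0.40573953] [ 0.03350632 -0.02367008  0.00168304]
```

View pics/c4.png

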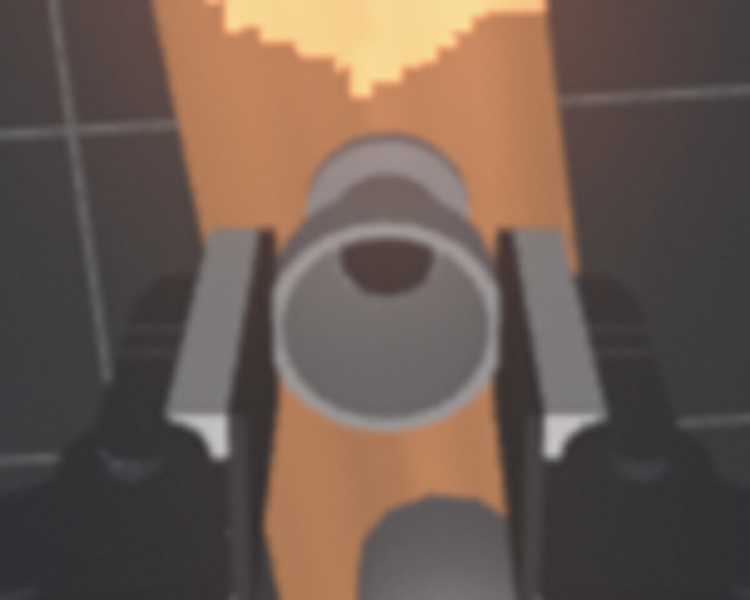

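The bell is now between the pads (rim centred near crop (387,325), width 23.4 mm), but only near the fingertips. I'll take a deeper grip, watching the force.

Call:
{"op": "step_arm", "data": {"increments": [{"grip": 0.42,"delta_pos": [0.001,0.002,0],"twist": 0},{"grip": 0.42,"delta_pos": [0,0,0],"twist": 0},{"grip": 0.42,"delta_pos": [0,0,-0.003],"twist": 0},{"grip": 0.42,"delta_pos": [0,0,-0.002],"twist": 0},{"grip": 0.42,"delta_pos": [0,0,0],"twist": 0}]}}

```text
clock: 4.63
position: [0.4658, 0.2962, 0.0253]
ee_rot: [-0.483, -0.516, -0.484, 0.516]
contact_force: [-0.2, -0.1, 0.5]
width: 0.0361
```

```bash
python3 - <<'E'
from h import *
s=manip.get_state();print(s['position'],s['width'],s['contact_force'],s['effort'])
E
```

```text
[0.46575715 0.29624307 0.02525751] 0.036139802523049186 [-0.18704993 -0.13574956  0.48352377] [-9.67237836e-03 -4.33314335e+01 -1.86489075e+01  3.70981588e-04
 -7.31920218e-02  2.29572044e-05]
```

Call:
{"op": "step_arm", "data": {"increments": [{"grip": 0.42,"delta_pos": [0,0,-0.004],"twist": 0},{"grip": 0.42,"delta_pos": [0,0,0],"twist": 0},{"grip": 0.15,"delta_pos": [0,0,0],"twist": 0},{"grip": 0.15,"delta_pos": [0,0,0],"twist": 0},{"grip": 0.15,"delta_pos": [0,0,0],"twist": 0},{"grip": 0.15,"delta_pos": [0,0,0],"twist": 0},{"grip": 0.15,"delta_pos": [0,0,0],"twist": 0}], "force": 35}}

```text
clock: 5.22
position: [0.4662, 0.2964, 0.0218]
ee_rot: [0.483, 0.516, 0.483, -0.516]
contact_force: [-0.4, -0.1, 0.4]
width: 0.0228
```

Call:
{"op": "step_arm", "data": {"increments": [{"grip": 0.15,"delta_pos": [0,0,0.004],"twist": 0},{"grip": 0.15,"delta_pos": [0,0,0.008],"twist": 0},{"grip": 0.15,"delta_pos": [0,0,0.02],"twist": 0},{"grip": 0.15,"delta_pos": [0,0,0.03],"twist": 0},{"grip": 0.15,"delta_pos": [0,0,0.035],"twist": 0},{"grip": 0.15,"delta_pos": [0,0,0.033],"twist": 0},{"grip": 0.15,"delta_pos": [0,0,0],"twist": 0}]}}

```text
clock: 5.8
position: [0.4707, 0.2986, 0.1598]
ee_rot: [0.485, 0.521, 0.482, -0.511]
contact_force: [1.0, -0.5, 0.1]
width: 0.0229
```

```bash
python3 - <<'E'
from h import *
d,s=grab('wrist','w4.png');print(s['position'],s['width'],s['contact_force'],s['clock'])
t,_=grab('top','top1.png')
a=cv2.imread('pics/w4.png')
b=cv2.resize(cv2.imread('pics/top1.png')[180:240,130:240],(330,180),interpolation=cv2.INTER_CUBIC)
c=np.zeros((580,512,3),np.uint8);c[:384]=a;c[390:570,:330]=b;cv2.imwrite('pics/c5.png',c)
E
```

```text
[0.47065627 0.29860782 0.15975475] 0.022872784553851024 [ 1.03665796 -0.53021473  0.08171411] 5.8
```

View pics/c5.png

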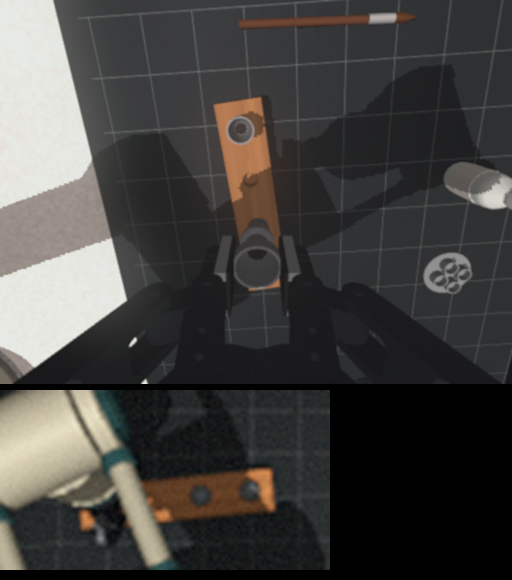

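The bell is held in the jaws at (257,268), its hole at (251,181) is empty and the other three parts are undisturbed. Moving to look at the nests.

Call:
{"op": "step_arm", "data": {"increments": [{"grip": 0.15,"delta_pos": [0.009,-0.03,0.01],"twist": 0},{"grip": 0.15,"delta_pos": [0.01,-0.036,0.01],"twist": 0},{"grip": 0.15,"delta_pos": [0.01,-0.038,0.01],"twist": 0},{"grip": 0.15,"delta_pos": [0.01,-0.038,0.01],"twist": 0},{"grip": 0.15,"delta_pos": [0.01,-0.038,0.01],"twist": 0},{"grip": 0.15,"delta_pos": [0.01,-0.038,0],"twist": 0},{"grip": 0.15,"delta_pos": [0.01,-0.038,0],"twist": 0},{"grip": 0.15,"delta_pos": [0.01,-0.038,0],"twist": 0},{"grip": 0.15,"delta_pos": [0.01,-0.038,0],"twist": 0},{"grip": 0.15,"delta_pos": [0.01,-0.036,0],"twist": 0}]}}

```text
clock: 6.73
position: [0.5642, -0.0735, 0.2002]
ee_rot: [-0.482, -0.516, -0.484, 0.517]
contact_force: [0.9, 0.4, 0.1]
width: 0.0228
```

Call:
{"op": "step_arm", "data": {"increments": [{"grip": 0.15,"delta_pos": [0.01,-0.03,0],"twist": 0},{"grip": 0.15,"delta_pos": [0.01,-0.016,0],"twist": 0},{"grip": 0.15,"delta_pos": [0,0,0],"twist": 0},{"grip": 0.15,"delta_pos": [0,0,0],"twist": 0},{"grip": 0.15,"delta_pos": [0,0,0],"twist": 0}]}}

```text
clock: 7.15
position: [0.584, -0.1166, 0.2005]
ee_rot: [-0.482, -0.516, -0.485, 0.516]
contact_force: [0.7, -0.1, -0.5]
width: 0.0231
```

```bash
cat > nest.py <<'E'
from h import *
def hullc(f,x,y,r,z0,z1):
    t=np.linspace(0,2*np.pi,60)
    P=np.array([p(f,(x+r*np.cos(a),y+r*np.sin(a),z)) for a in t for z in(z0,z1)],np.float32)
    m=cv2.moments(cv2.convexHull(P));return np.array([m['m10'],m['m01']])/m['m00'],m['m00']
def nests(f):
    im=cv2.imread('pics/'+f);h=cv2.cvtColor(im,cv2.COLOR_BGR2HSV)
    m=cv2.inRange(h,(8,90,60),(30,255,255))
    cs,_=cv2.findContours(m,cv2.RETR_EXTERNAL,cv2.CHAIN_APPROX_NONE)
    for c in cs:
        a=cv2.contourArea(c)
        if a<80: continue
        M=cv2.moments(cv2.convexHull(c));o=np.array([M['m10'],M['m01']])/M['m00']
        X=w(f,*o,.066)
        for _ in range(6):
            e,A=hullc(f,X[0],X[1],.012,.055,.069);X=X+w(f,*o,.066)-w(f,*e,.066)
        print(o.round(1),'area',M['m00'],'model',round(A),X.round(4))
E
python3 - <<'E'
from nest import *
d,s=grab('wrist','w5.png');y=quatR(s['ee_rot']);print(np.degrees(np.arctan2(y[1,1],y[0,1])),s['position'],s['width'],s['clock'],y[:,0])
nests('w5.png');print(p('w5.png',(.572,-.127,.139)))
E
```

```text
-3.735093530117759 [ 0.58401768 -0.11662335  0.20051819] 0.02310427306967091 7.15 [-0.00305088  0.00170278 -0.9999939 ]
[497.9 342.7] area 223.0 model 431 [ 0.8852 -0.3654  0.066 ]
[301.4 131.8] area 403.0 model 509 [ 0.6325 -0.0756  0.066 ]
[223.7 110.9] area 394.0 model 520 [ 0.5564 -0.0503  0.066 ]
[242.03111097 211.10578063]
```

View pics/w5.png

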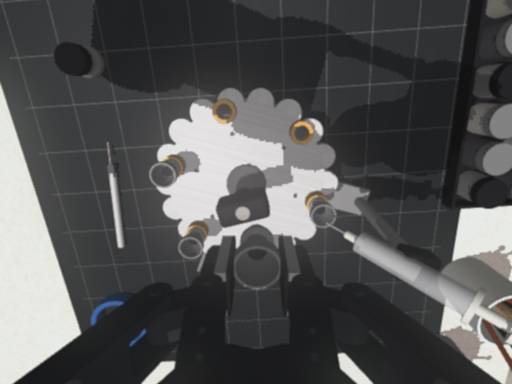

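The wrist view shows empty nests at (301,132) and (224,111), the knob at (243,208), the held bell at (257,268), the glue pen at the lower right. The nest spacing comes out at 80.2 mm, as it must. Moving above nest_b for a closer measurement.

Call:
{"op": "step_arm", "data": {"increments": [{"grip": 0.15,"delta_pos": [-0.01,0.026,-0.01],"twist": 0},{"grip": 0.15,"delta_pos": [-0.01,0.025,-0.02],"twist": 0},{"grip": 0.15,"delta_pos": [-0.0076,0.0153,-0.02],"twist": 0},{"grip": 0.15,"delta_pos": [0,0,0],"twist": 0},{"grip": 0.15,"delta_pos": [0,0,0],"twist": 0},{"grip": 0.15,"delta_pos": [0,0,0],"twist": 0}]}}

```text
clock: 7.7
position: [0.5584, -0.0511, 0.1528]
ee_rot: [0.485, 0.516, 0.483, -0.515]
contact_force: [0.2, -0.2, 0.1]
width: 0.0232
```

```bash
python3 - <<'E'
from nest import *
d,s=grab('wrist','w6.png');print(s['position'],s['width'],s['clock'])
nests('w6.png')
x=s['position']; print('rim pred',p('w6.png',x+[0,0,.0377]),'stub',p('w6.png',x+[0,0,-.0033]))
a=cv2.imread('pics/w6.png')
h=cv2.cvtColor(a,cv2.COLOR_BGR2HSV)
u,v=p('w6.png',(.5564,-.0503,.069)).astype(int);print(u,v)
c=np.hstack([cv2.resize(a[v-45:v+45,u-40:u+40],(400,450),interpolation=cv2.INTER_CUBIC),cv2.resize(a[210:300,217:297],(400,450),interpolation=cv2.INTER_CUBIC)])
cv2.imwrite('pics/c6.png',c)
E
```

```text
[ 0.55843109 -0.05107225  0.15281405] 0.023214693272529823 7.7
[348.2 276.9] area 297.5 model 594 [ 0.6463 -0.1525  0.066 ]
[336.8 209.1] area 443.0 model 661 [ 0.6328 -0.0772  0.066 ]
[252.9 187.4] area 469.5 model 647 [ 0.5563 -0.0509  0.066 ]
rim pred [255.12189191 267.5422471 ] stub [255.21996796 230.43290256]
252 188
```

View pics/c6.png

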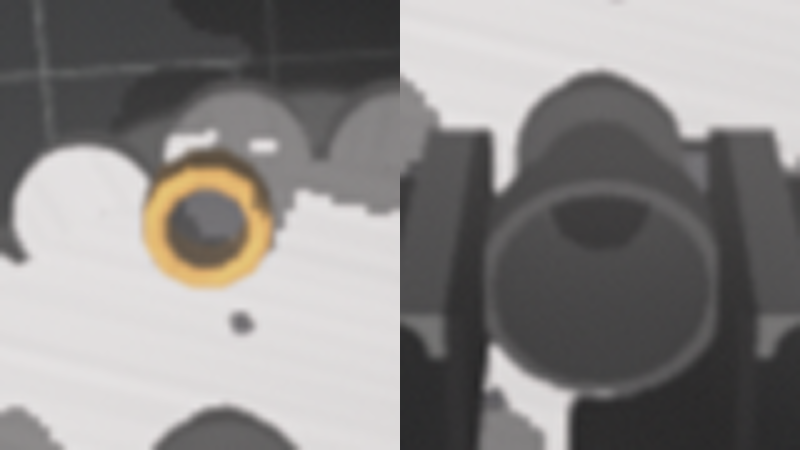

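The crop shows nest_b's mouth ring centred at about (253.4,188.4) and the held bell upright, rim centre at (257.4,267.8). I'll compare the two with the same camera.

```bash
python3 - <<'E'
from nest import *
x=np.load('pics/w6.png.npy',allow_pickle=True).item()['s']['position']
print('nest',w('w6.png',253.4,188.4,.069)-x); print('bell',w('w6.png',257.4,267.8,x[2]+.0377)-x)
nx=w('w6.png',253.4,188.4,.069);print(nx)
def topfit(f):
    im=cv2.imread('pics/'+f);h=cv2.cvtColor(im,cv2.COLOR_BGR2HSV);m=cv2.inRange(h,(8,90,130),(30,255,255))
    for c in cv2.findContours(m,cv2.RETR_EXTERNAL,cv2.CHAIN_APPROX_NONE)[0]:
        if cv2.contourArea(c)<150: continue
        e=cv2.fitEllipse(cv2.convexHull(c));print(f,np.round(e[0],1),np.round(e[1],1),'exp dia',round(hullc(f,*w(f,*e[0],.069)[:2],.012,.069,.06901)[1]**.5*1.128,1),w(f,*e[0],.069).round(4))
topfit('w6.png');topfit('w5.png')
s=manip.get_state();print(s['position'],s['clock'])
E
```

```text
nest [-0.00163137  0.00125099 -0.08381405]
bell [ 0.00112023 -0.00022129  0.0377    ]
[ 0.55679972 -0.04982125  0.069     ]
w6.png [337.  209.7] [21.8 24.7] exp dia 25.4 [ 0.6313 -0.075   0.069 ]
w6.png [253.  187.6] [24.2 25.2] exp dia 26.4 [ 0.5565 -0.049   0.069 ]
w5.png [301.8 132. ] [21.6 23.2] exp dia 24.3 [ 0.6322 -0.075   0.069 ]
w5.png [223.6 111.1] [22.  22.9] exp dia 25.1 [ 0.5567 -0.0501  0.069 ]
[ 0.55897286 -0.05157605  0.15313387] 7.75
```

Call:
{"op": "step_arm", "data": {"increments": [{"grip": 0.15,"delta_pos": [-0.003,0.0016,-0.02],"twist": 0},{"grip": 0.15,"delta_pos": [0,0,-0.025],"twist": 0},{"grip": 0.15,"delta_pos": [0,0,-0.018],"twist": 0},{"grip": 0.15,"delta_pos": [0,0,-0.01],"twist": 0},{"grip": 0.15,"delta_pos": [0,0,0],"twist": 0},{"grip": 0.15,"delta_pos": [0,0,0],"twist": 0},{"grip": 0.15,"delta_pos": [0,0,0],"twist": 0}]}}

```text
clock: 8.33
position: [0.5561, -0.0503, 0.0802]
ee_rot: [0.484, 0.517, 0.482, -0.516]
contact_force: [-0.0, 0.7, 0.4]
width: 0.0231
```

```bash
python3 - <<'E'
from nest import *
for i in range(3):
    d,s=grab('wrist','w7.png');print(s['position'],s['contact_force'],s['clock'])
x=s['position']
# bell rim dark ellipse can't be masked simply; show brass & pred
im=cv2.imread('pics/w7.png');h=cv2.cvtColor(im,cv2.COLOR_BGR2HSV);m=cv2.inRange(h,(8,90,60),(30,255,255))
print(p('w7.png',x+[0,0,.0377]),p('w7.png',x+[0,0,-.0033]))
for c in cv2.findContours(m,cv2.RETR_EXTERNAL,cv2.CHAIN_APPROX_NONE)[0]:
    if cv2.contourArea(c)>60:print(cv2.boundingRect(c),cv2.contourArea(c))
print([p('w7.png',(.5554+a,-.0495+b,z)).round(1) for z in(.069,) for a,b in((.012,0),(-.012,0),(0,.012),(0,-.012))])
E
```

```text
[ 0.55614538 -0.05028005  0.08020898] [-0.04999887  0.74514199  0.41888344] 8.3333
[ 0.55609405 -0.05015909  0.0803213 ] [-0.43516377  0.70544396  0.2486913 ] 8.3833
[ 0.5559283  -0.05008947  0.08027719] [ 0.26978151 -0.56053435 -0.51125058] 8.4333
[255.19135848 267.51918642] [255.21791363 230.43719009]
(168, 275, 20, 12) 76.0
(352, 230, 34, 36) 830.0
(240, 207, 33, 25) 284.5
[array([272.7, 223.1]), array([236.1, 225.3]), array([253.1, 207.2]), array([255.6, 240.5])]
```

Call:
{"op": "step_arm", "data": {"increments": [{"grip": 0.15,"delta_pos": [-0.0006,0.0008,-0.005],"twist": 0},{"grip": 0.15,"delta_pos": [0,0,-0.003],"twist": 0},{"grip": 0.15,"delta_pos": [0,0,-0.003],"twist": 0},{"grip": 0.15,"delta_pos": [0,0,-0.002],"twist": 0},{"grip": 0.15,"delta_pos": [0,0,0],"twist": 0}]}}

```text
clock: 8.9
position: [0.5545, -0.049, 0.0654]
ee_rot: [0.484, 0.516, 0.483, -0.516]
contact_force: [0.7, -0.8, -0.1]
width: 0.0234
```

Call:
{"op": "step_arm", "data": {"increments": [{"grip": 0.15,"delta_pos": [0,0,-0.003],"twist": 0},{"grip": 0.15,"delta_pos": [0,0,-0.002],"twist": 0},{"grip": 0.15,"delta_pos": [0,0,-0.001],"twist": 0},{"grip": 0.15,"delta_pos": [0,0,0],"twist": 0}]}}

```text
clock: 9.23
position: [0.5545, -0.0491, 0.0601]
ee_rot: [0.484, 0.516, 0.483, -0.516]
contact_force: [1.3, -0.1, 2.3]
width: 0.0228
```

Call:
{"op": "step_arm", "data": {"increments": [{"grip": 0.3,"delta_pos": [0,0,0],"twist": 0},{"grip": 0.5,"delta_pos": [0,0,0],"twist": 0},{"grip": 0.5,"delta_pos": [0,0,0],"twist": 0},{"grip": 0.5,"delta_pos": [0,0,0.005],"twist": 0},{"grip": 0.5,"delta_pos": [0,0,0.02],"twist": 0},{"grip": 0.5,"delta_pos": [0,0,0.035],"twist": 0},{"grip": 0.5,"delta_pos": [-0.002,0.015,0.035],"twist": 0},{"grip": 0.5,"delta_pos": [-0.008,0.035,0.005],"twist": 0},{"grip": 0.5,"delta_pos": [-0.01,0.038,0],"twist": 0},{"grip": 0.5,"delta_pos": [-0.01,0.038,0],"twist": 0}]}}

```text
clock: 10.07
position: [0.5242, 0.078, 0.1613]
ee_rot: [0.483, 0.517, 0.482, -0.516]
contact_force: [0.7, 0.4, -0.4]
width: 0.0426
```

Call:
{"op": "step_arm", "data": {"increments": [{"grip": 0.5,"delta_pos": [-0.01,0.039,0],"twist": 0},{"grip": 0.5,"delta_pos": [-0.01,0.039,0],"twist": 0},{"grip": 0.5,"delta_pos": [-0.01,0.039,0],"twist": 0},{"grip": 0.5,"delta_pos": [-0.01,0.039,0],"twist": 0},{"grip": 0.5,"delta_pos": [-0.01,0.038,0],"twist": 0},{"grip": 0.5,"delta_pos": [-0.01,0.036,0],"twist": 0},{"grip": 0.5,"delta_pos": [-0.005,0.025,0],"twist": 0},{"grip": 0.5,"delta_pos": [0,0.015,-0.02],"twist": 0},{"grip": 0.5,"delta_pos": [0,0,0],"twist": 0},{"grip": 0.5,"delta_pos": [0,0,0],"twist": 0}]}}

```text
clock: 10.9
position: [0.4577, 0.347, 0.1389]
ee_rot: [-0.484, -0.514, -0.484, 0.517]
contact_force: [0.3, 0.4, 0.3]
width: 0.0423
```

```bash
python3 - <<'E'
from nest import *
d,s=grab('wrist','w8.png');print(s['position'],s['width'],s['clock'])
print(p('w8.png',(.462,.35,.0595)))
E
```

```text
[0.457716   0.34698638 0.13890722] 0.04227421111055143 10.9
[260.44412868 187.54578333]
```

Call:
{"op": "step_arm", "data": {"increments": [{"grip": 0.5,"delta_pos": [0.0037,0.0032,-0.025],"twist": 0},{"grip": 0.5,"delta_pos": [0,0,-0.03],"twist": 0},{"grip": 0.5,"delta_pos": [0,0,-0.025],"twist": 0},{"grip": 0.5,"delta_pos": [0,0,-0.015],"twist": 0},{"grip": 0.5,"delta_pos": [0,0,0],"twist": 0},{"grip": 0.5,"delta_pos": [0,0,0],"twist": 0}]}}

```text
clock: 11.45
position: [0.4631, 0.3491, 0.0451]
ee_rot: [-0.483, -0.516, -0.483, 0.517]
contact_force: [0.8, 1.2, 1.0]
width: 0.0428
```

Call:
{"op": "step_arm", "data": {"increments": [{"grip": 0.5,"delta_pos": [-0.0015,0.001,-0.01],"twist": 0},{"grip": 0.5,"delta_pos": [0,0,-0.008],"twist": 0},{"grip": 0.5,"delta_pos": [0,0,-0.005],"twist": 0},{"grip": 0.5,"delta_pos": [0,0,0],"twist": 0},{"grip": 0.5,"delta_pos": [0,0,0],"twist": 0}]}}

```text
clock: 11.87
position: [0.4611, 0.3513, 0.0217]
ee_rot: [-0.483, -0.516, -0.483, 0.516]
contact_force: [0.3, 0.2, 0.6]
width: 0.0426
```

Call:
{"op": "step_arm", "data": {"increments": [{"grip": 0.3,"delta_pos": [0,0,0],"twist": 0},{"grip": 0.15,"delta_pos": [0,0,0],"twist": 0},{"grip": 0.15,"delta_pos": [0,0,0],"twist": 0},{"grip": 0.15,"delta_pos": [0,0,0],"twist": 0},{"grip": 0.15,"delta_pos": [0,0,0],"twist": 0}]}}

```text
clock: 12.28
position: [0.4615, 0.3516, 0.0223]
ee_rot: [0.484, 0.516, 0.483, -0.516]
contact_force: [0.0, -0.4, 2.1]
width: 0.0231
```

Call:
{"op": "step_arm", "data": {"increments": [{"grip": 0.15,"delta_pos": [0,0,0.005],"twist": 0},{"grip": 0.15,"delta_pos": [0,0,0.015],"twist": 0},{"grip": 0.15,"delta_pos": [0,0,0.03],"twist": 0},{"grip": 0.15,"delta_pos": [0,0,0.035],"twist": 0},{"grip": 0.15,"delta_pos": [0.005,-0.015,0.035],"twist": 0},{"grip": 0.15,"delta_pos": [0.012,-0.032,0.015],"twist": 0},{"grip": 0.15,"delta_pos": [0.015,-0.037,0],"twist": 0},{"grip": 0.15,"delta_pos": [0.015,-0.038,0],"twist": 0},{"grip": 0.15,"delta_pos": [0.015,-0.038,0],"twist": 0},{"grip": 0.15,"delta_pos": [0.015,-0.038,0],"twist": 0}]}}

```text
clock: 13.12
position: [0.5384, 0.1517, 0.1574]
ee_rot: [0.484, 0.516, 0.483, -0.516]
contact_force: [0.0, 0.5, -1.1]
width: 0.0232
```

Call:
{"op": "step_arm", "data": {"increments": [{"grip": 0.15,"delta_pos": [0.015,-0.038,0],"twist": 0},{"grip": 0.15,"delta_pos": [0.015,-0.038,0],"twist": 0},{"grip": 0.15,"delta_pos": [0.015,-0.037,0],"twist": 0},{"grip": 0.15,"delta_pos": [0.015,-0.036,0],"twist": 0},{"grip": 0.15,"delta_pos": [0.013,-0.034,0],"twist": 0},{"grip": 0.15,"delta_pos": [0.012,-0.027,0],"twist": 0},{"grip": 0.15,"delta_pos": [0.007,-0.018,0],"twist": 0},{"grip": 0.15,"delta_pos": [0,0,0],"twist": 0},{"grip": 0.15,"delta_pos": [0,0,0],"twist": 0},{"grip": 0.15,"delta_pos": [0,0,0],"twist": 0}]}}

```text
clock: 13.95
position: [0.6295, -0.0739, 0.1566]
ee_rot: [-0.483, -0.516, -0.484, 0.516]
contact_force: [-0.4, 0.4, -0.9]
width: 0.0229
```

Very close already; I'll lower to just above the mouth and measure.

Call:
{"op": "step_arm", "data": {"increments": [{"grip": 0.15,"delta_pos": [0.0008,-0.0005,-0.025],"twist": 0},{"grip": 0.15,"delta_pos": [0,0,-0.025],"twist": 0},{"grip": 0.15,"delta_pos": [0,0,-0.018],"twist": 0},{"grip": 0.15,"delta_pos": [0,0,-0.008],"twist": 0},{"grip": 0.15,"delta_pos": [0,0,0],"twist": 0},{"grip": 0.15,"delta_pos": [0,0,0],"twist": 0}]}}

```text
clock: 14.45
position: [0.6311, -0.0742, 0.0813]
ee_rot: [0.484, 0.516, 0.484, -0.516]
contact_force: [-0.0, 0.3, 0.3]
width: 0.0231
```

```bash
python3 - <<'E'
from nest import *
d,s=grab('wrist','w9.png');x=s['position'];print(x,s['contact_force'],s['clock'])
def an(f):
    im=cv2.imread('pics/'+f);h=cv2.cvtColor(im,cv2.COLOR_BGR2HSV);m=cv2.inRange(h,(8,90,60),(30,255,255))
    for c in cv2.findContours(m,cv2.RETR_EXTERNAL,cv2.CHAIN_APPROX_NONE)[0]:
        b=cv2.boundingRect(c)
        if cv2.contourArea(c)>60 and 220<b[0]+b[2]/2<290:print(f,b,cv2.contourArea(c))
an('w9.png');an('w7.png')
# held bell: compare crops of w7 and w9 (same fingers) for y shift of bell in hand
a,b=[cv2.cvtColor(cv2.imread('pics/'+f),cv2.COLOR_BGR2GRAY).astype(np.float32) for f in('w7.png','w9.png')]
t=b[240:298,232:284].astype(np.uint8)
r=cv2.matchTemplate(a[228:310,222:294].astype(np.uint8),t,cv2.TM_CCOEFF_NORMED);_,v,_,l=cv2.minMaxLoc(r);print('match',v,np.array(l)-[10,12])
c=np.hstack([cv2.resize(cv2.imread('pics/'+f)[195:305,212:302],(400,489),interpolation=cv2.INTER_CUBIC) for f in('w7.png','w9.png')])
cv2.imwrite('pics/c7.png',c)
E
```

```text
[ 0.63106892 -0.07423458  0.08129018] [-0.00458486  0.29527364  0.2606021 ] 14.45
w9.png (269, 298, 14, 28) 143.5
w9.png (241, 205, 33, 28) 299.0
w7.png (240, 207, 33, 25) 284.5
match 0.8294529914855957 [ 0 -1]
```

```bash
python3 - <<'E'
from nest import *
for f,c,X in(('w7.png',256,(.5545,-.049)),('w9.png',257,(.6303,-.0746))):
    im=cv2.imread('pics/'+f);h=cv2.cvtColor(im,cv2.COLOR_BGR2HSV)
    print(f,[(r,*h[r,c-2:c+3].mean(0).round().astype(int)) for r in range(198,234,1)])
    print([p(f,(X[0],X[1]+dy,z)).round(1) for dy,z in((.012,.055),(.012,.069),(.0075,.069),(-.0075,.069))])
E
```

```text
w7.png [(198, np.int64(70), np.int64(5), np.int64(147)), (199, np.int64(68), np.int64(4), np.int64(148)), (200, np.int64(2), np.int64(7), np.int64(144)), (201, np.int64(13), np.int64(34), np.int64(124)), (202, np.int64(16), np.int64(73), np.int64(107)), (203, np.int64(16), np.int64(89), np.int64(101)), (204, np.int64(16), np.int64(89), np.int64(101)), (205, np.int64(16), np.int64(88), np.int64(101)), (206, np.int64(16), np.int64(87), np.int64(101)), (207, np.int64(16), np.int64(88), np.int64(103)), (208, np.int64(17), np.int64(101), np.int64(119)), (209, np.int64(17), np.int64(113), np.int64(144)), (210, np.int64(17), np.int64(117), np.int64(154)), (211, np.int64(17), np.int64(117), np.int64(154)), (212, np.int64(17), np.int64(116), np.int64(151)), (213, np.int64(17), np.int64(107), np.int64(142)), (214, np.int64(14), np.int64(64), np.int64(112)), (215, np.int64(36), np.int64(12), np.int64(89)), (216, np.int64(146), np.int64(7), np.int64(85)), (217, np.int64(145), np.int64(7), np.int64(86)), (218, np.int64(153), np.int64(7), np.int64(86)), (219, np.int64(157), np.int64(7), np.int64(8
[... 1955 characters left out ...]
64(7), np.int64(86)), (222, np.int64(147), np.int64(8), np.int64(97)), (223, np.int64(143), np.int64(6), np.int64(102)), (224, np.int64(152), np.int64(6), np.int64(98)), (225, np.int64(164), np.int64(7), np.int64(87)), (226, np.int64(135), np.int64(8), np.int64(80)), (227, np.int64(102), np.int64(8), np.int64(81)), (228, np.int64(101), np.int64(6), np.int64(90)), (229, np.int64(134), np.int64(6), np.int64(97)), (230, np.int64(165), np.int64(5), np.int64(99)), (231, np.int64(33), np.int64(4), np.int64(99)), (232, np.int64(96), np.int64(4), np.int64(99)), (233, np.int64(33), np.int64(4), np.int64(98))]
[array([253.1, 200.3]), array([252.9, 208. ]), array([253.4, 214.4]), array([254.9, 235.1])]
```

Call:
{"op": "step_arm", "data": {"increments": [{"grip": 0.15,"delta_pos": [-0.0006,0.0002,-0.005],"twist": 0},{"grip": 0.15,"delta_pos": [0,0,-0.003],"twist": 0},{"grip": 0.15,"delta_pos": [0,0,-0.003],"twist": 0},{"grip": 0.15,"delta_pos": [0,0,-0.002],"twist": 0},{"grip": 0.15,"delta_pos": [0,0,0],"twist": 0}]}}

```text
clock: 14.92
position: [0.631, -0.075, 0.0677]
ee_rot: [0.484, 0.516, 0.483, -0.516]
contact_force: [1.1, -0.2, -1.6]
width: 0.0234
```

Call:
{"op": "step_arm", "data": {"increments": [{"grip": 0.15,"delta_pos": [0,0.0003,-0.003],"twist": 0},{"grip": 0.15,"delta_pos": [0,0,-0.002],"twist": 0},{"grip": 0.15,"delta_pos": [0,0,-0.002],"twist": 0},{"grip": 0.15,"delta_pos": [0,0,-0.001],"twist": 0},{"grip": 0.15,"delta_pos": [0,0,0],"twist": 0}]}}

```text
clock: 15.33
position: [0.631, -0.0747, 0.0609]
ee_rot: [0.484, 0.516, 0.483, -0.516]
contact_force: [-0.6, 0.4, 4.9]
width: 0.0229
```

Call:
{"op": "step_arm", "data": {"increments": [{"grip": 0.3,"delta_pos": [0,0,0],"twist": 0},{"grip": 0.5,"delta_pos": [0,0,0],"twist": 0},{"grip": 0.5,"delta_pos": [0,0,0],"twist": 0},{"grip": 0.5,"delta_pos": [0,0,0.005],"twist": 0},{"grip": 0.5,"delta_pos": [0,0,0.02],"twist": 0},{"grip": 0.5,"delta_pos": [0,0,0.035],"twist": 0},{"grip": 0.5,"delta_pos": [0,0,0.035],"twist": 0},{"grip": 0.5,"delta_pos": [-0.01,-0.01,0.005],"twist": -6.8},{"grip": 0.5,"delta_pos": [-0.01,-0.008,0],"twist": -6.8},{"grip": 0.5,"delta_pos": [-0.01,-0.008,0],"twist": -6.8}]}}

```text
clock: 16.17
position: [0.6006, -0.1011, 0.1613]
ee_rot: [0.383, 0.595, 0.382, -0.594]
contact_force: [0.5, -0.3, -0.5]
width: 0.0424
```

Call:
{"op": "step_arm", "data": {"increments": [{"grip": 0.5,"delta_pos": [-0.01,-0.009,0],"twist": -6.8},{"grip": 0.5,"delta_pos": [-0.01,-0.009,0],"twist": -6.8},{"grip": 0.5,"delta_pos": [-0.0105,-0.009,0],"twist": -6.8},{"grip": 0.5,"delta_pos": [0,0,0],"twist": -6.8},{"grip": 0.5,"delta_pos": [0,0,0],"twist": -6.8},{"grip": 0.5,"delta_pos": [0,0,0],"twist": -6.8},{"grip": 0.5,"delta_pos": [0,0,0],"twist": -6.8},{"grip": 0.5,"delta_pos": [0,0,0],"twist": -6.8},{"grip": 0.5,"delta_pos": [0,0,0],"twist": 0},{"grip": 0.5,"delta_pos": [0,0,0],"twist": 0}]}}

```text
clock: 17.0
position: [0.5698, -0.1277, 0.1599]
ee_rot: [-0.072, -0.703, -0.072, 0.704]
contact_force: [-0.1, -0.6, 0.4]
width: 0.0428
```

```bash
python3 - <<'E'
from nest import *
d,s=grab('wrist','w10.png');g,_=grab('scene','scene2.png');y=quatR(s['ee_rot']);print(np.degrees(np.arctan2(y[1,1],y[0,1])),s['position'],s['qpos'],s['clock'])
a=cv2.imread('pics/w10.png');b=cv2.resize(cv2.imread('pics/scene2.png')[140:250,130:260],(288,244),interpolation=cv2.INTER_CUBIC)
c=np.zeros((384,800,3),np.uint8);c[:,:512]=a;c[:244,512:]=b;cv2.imwrite('pics/c8.png',c)
print('knob pred',p('w10.png',(.5705,-.1275,.139)), 'tcp',p('w10.png',s['position']))
E
```

```text
-78.36316800081758 [ 0.56978868 -0.12767627  0.15993686] [-3.39454208e-01  3.19910609e-01  1.56515899e+00 -1.81113126e-04
  1.25664132e+00  1.02829707e+00] 17.0
knob pred [256.77988905 218.6659505 ] tcp [256.85772992 233.63199005]
```

View pics/c8.png

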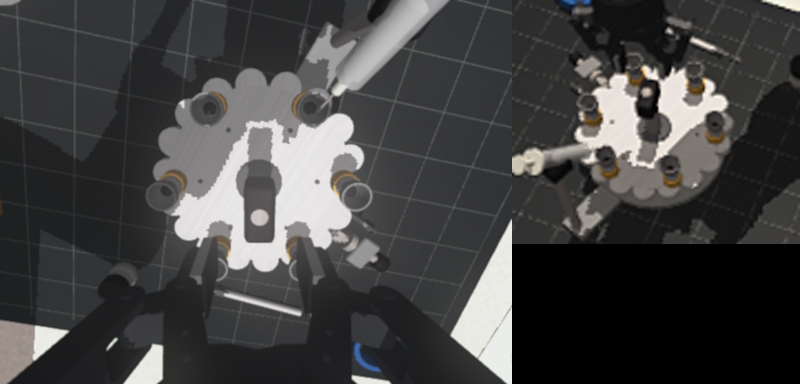

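The picture shows all six nests holding upright bells at matching heights (nest_a's and nest_b's at about (207,107) and (163,190)). The knob bar at (260,210) is aligned between the fingers. Lowering onto the knob.

Call:
{"op": "step_arm", "data": {"increments": [{"grip": 0.5,"delta_pos": [0.0005,0,-0.02],"twist": 0},{"grip": 0.5,"delta_pos": [0,0,-0.02],"twist": 0},{"grip": 0.5,"delta_pos": [0,0,-0.015],"twist": 0},{"grip": 0.5,"delta_pos": [0,0,-0.012],"twist": 0},{"grip": 0.5,"delta_pos": [0,0,-0.007],"twist": 0},{"grip": 0.5,"delta_pos": [0,0,0],"twist": 0},{"grip": 0.5,"delta_pos": [0,0,0],"twist": 0}], "force": 60}}

```text
clock: 17.68
position: [0.5705, -0.1277, 0.0859]
ee_rot: [-0.071, -0.703, -0.071, 0.704]
contact_force: [0.4, -0.4, -0.0]
width: 0.0429
```

Call:
{"op": "step_arm", "data": {"increments": [{"grip": 0.35,"delta_pos": [0,0,0],"twist": 0},{"grip": 0.25,"delta_pos": [0,0,0],"twist": 0},{"grip": 0.1,"delta_pos": [0,0,0],"twist": 0},{"grip": 0.1,"delta_pos": [0,0,0],"twist": 0},{"grip": 0.1,"delta_pos": [0,0,0],"twist": 0},{"grip": 0.1,"delta_pos": [0,0,0],"twist": 0}], "force": 60}}

```text
clock: 18.18
position: [0.5715, -0.1291, 0.0872]
ee_rot: [0.072, 0.704, 0.07, -0.703]
contact_force: [0.4, -5.0, 4.6]
width: 0.0215
```

```bash
cat > st.py <<'E'
from h import *
s=manip.get_state();y=quatR(s['ee_rot']);print('yaw',np.degrees(np.arctan2(y[1,1],y[0,1])).round(2),s['position'].round(4),s['width'].round(4),s['contact_force'].round(1),s['moment'].round(3),s['clock'])
E
python3 st.py
```

```text
Traceback (most recent call last):
  File "st.py", line 2, in <module>
    s=manip.get_state();y=quatR(s['ee_rot']);print('yaw',np.degrees(np.arctan2(y[1,1],y[0,1])).round(2),s['position'].round(4),s['width'].round(4),s['contact_force'].round(1),s['moment'].round(3),s['clock'])
                                                                                                                               ^^^^^^^^^^^^^^^^
AttributeError: 'float' object has no attribute 'round'
```

Call:
{"op": "step_arm", "data": {"increments": [{"grip": 0.1,"delta_pos": [0.0003,-0.0012,0.0005],"twist": 0},{"grip": 0.1,"delta_pos": [0,0,0],"twist": 0},{"grip": 0.1,"delta_pos": [0,0,0],"twist": 0}]}}

```text
clock: 18.43
position: [0.5715, -0.1291, 0.0872]
ee_rot: [0.071, 0.704, 0.07, -0.703]
contact_force: [0.2, -2.7, 5.8]
width: 0.021
```

```bash
sed -i "s/s\['width'\].round(4)/round(s['width'],4)/" st.py; python3 st.py
```

```text
yaw -78.54 [ 0.5715 -0.1291  0.0872] 0.021 [ 0.2 -2.7  5.8] [-0.391 -0.075 -0.087] 18.4333
```

Call:
{"op": "step_arm", "data": {"increments": [{"grip": 0.1,"delta_pos": [0,-0.0005,0.0005],"twist": -2.5},{"grip": 0.1,"delta_pos": [0,0,0],"twist": -2.5},{"grip": 0.1,"delta_pos": [0,0,0],"twist": -2.5},{"grip": 0.1,"delta_pos": [0,0,0],"twist": -2.5},{"grip": 0.1,"delta_pos": [0,0,0],"twist": -2.5},{"grip": 0.1,"delta_pos": [0,0,0],"twist": -2.5},{"grip": 0.1,"delta_pos": [0,0,0],"twist": -2.5},{"grip": 0.1,"delta_pos": [0,0,0],"twist": -2.5},{"grip": 0.1,"delta_pos": [0,0,0],"twist": 0},{"grip": 0.1,"delta_pos": [0,0,0],"twist": 0}]}}

```text
clock: 19.27
position: [0.5715, -0.1292, 0.0872]
ee_rot: [-0.052, 0.706, -0.052, -0.705]
contact_force: [1.9, -2.3, 3.7]
width: 0.0205
```

```bash
python3 st.py
```

```text
yaw -98.48 [ 0.5715 -0.1292  0.0872] 0.0205 [ 1.9 -2.3  3.7] [-0.374 -0.297 -0.077] 19.2667
```

First stop reached (yaw -20°). Now the second.

Call:
{"op": "step_arm", "data": {"increments": [{"grip": 0.1,"delta_pos": [0,0,0],"twist": -2.5},{"grip": 0.1,"delta_pos": [0,0,0],"twist": -2.5},{"grip": 0.1,"delta_pos": [0,0,0],"twist": -2.5},{"grip": 0.1,"delta_pos": [0,0,0],"twist": -2.5},{"grip": 0.1,"delta_pos": [0,0,0],"twist": -2.5},{"grip": 0.1,"delta_pos": [0,0,0],"twist": -2.5},{"grip": 0.1,"delta_pos": [0,0,0],"twist": -2.5},{"grip": 0.1,"delta_pos": [0,0,0],"twist": -2.5},{"grip": 0.1,"delta_pos": [0,0,0],"twist": 0},{"grip": 0.1,"delta_pos": [0,0,0],"twist": 0}]}}

```text
clock: 20.1
position: [0.5714, -0.1294, 0.0872]
ee_rot: [-0.174, 0.686, -0.174, -0.685]
contact_force: [2.7, -0.8, 4.0]
width: 0.0208
```

```bash
python3 st.py
```

```text
yaw -118.46 [ 0.5714 -0.1294  0.0872] 0.0208 [ 2.7 -0.8  4. ] [-0.462 -0.296 -0.134] 20.1
```

Call:
{"op": "step_arm", "data": {"increments": [{"grip": 0.1,"delta_pos": [0,0,0],"twist": -2.5},{"grip": 0.1,"delta_pos": [0,0,0],"twist": -2.5},{"grip": 0.1,"delta_pos": [0,0,0],"twist": -2.5},{"grip": 0.1,"delta_pos": [0,0,0],"twist": -2.5},{"grip": 0.1,"delta_pos": [0,0,0],"twist": -2.5},{"grip": 0.1,"delta_pos": [0,0,0],"twist": -2.5},{"grip": 0.1,"delta_pos": [0,0,0],"twist": -2.5},{"grip": 0.1,"delta_pos": [0,0,0],"twist": -2.5},{"grip": 0.1,"delta_pos": [0,0,0],"twist": 0},{"grip": 0.1,"delta_pos": [0,0,0],"twist": 0}]}}

```text
clock: 20.93
position: [0.5713, -0.1295, 0.0872]
ee_rot: [-0.29, 0.645, -0.29, -0.644]
contact_force: [2.1, -2.6, 6.3]
width: 0.0208
```

```bash
python3 st.py; python3 - <<'E'
from nest import *
d,s=grab('wrist','w11.png');grab('scene','scene3.png')
# expected vs seen brass/bells: dial rotated -60: knob & pattern; compare plunger-independent: compare with prior scene dial region
a,b=[cv2.imread('pics/'+f)[150:245,140:245] for f in('scene2.png','scene3.png')]
for f in('scene2.png','scene3.png'):
    h=cv2.cvtColor(cv2.imread('pics/'+f),cv2.COLOR_BGR2HSV);m=cv2.inRange(h,(8,90,60),(30,255,255));m[:140]=0;m[250:]=0;m[:,:140]=0;m[:,250:]=0
    n,_,st,c=cv2.connectedComponentsWithStats(m);print(f,[(c[i].round(1).tolist(),int(st[i,4])) for i in range(1,n) if st[i,4]>5])
C=np.array([.5715,-.1291]);th=np.radians(-18.55+60*np.arange(6))
print([p('scene3.png',(*(C+.08*np.array([np.cos(t),np.sin(t)])),.06)).round(0).tolist() for t in th])
E
```

```text
yaw -138.44 [ 0.5713 -0.1295  0.0872] 0.0208 [ 2.1 -2.6  6.3] [-0.445 -0.238 -0.214] 20.9333
scene2.png [([186.4, 175.3], 26), ([213.2, 179.3], 29), ([166.6, 193.9], 29), ([221.2, 202.0], 26), ([173.9, 217.2], 34), ([202.2, 221.5], 34)]
scene3.png [([213.2, 179.3], 29), ([166.6, 193.9], 29), ([221.3, 201.9], 29), ([174.0, 217.4], 29), ([201.9, 221.8], 27)]
[[174.0, 215.0], [202.0, 219.0], [222.0, 200.0], [213.0, 177.0], [186.0, 174.0], [166.0, 192.0]]
```

The brass bushes sit at the same six places as before, to within 0.4 px. With 59.9° of wrist turn on a firmly gripped bar, that puts the dial in the third stop. A short settling hold, then I hand it in.

Call:
{"op": "step_arm", "data": {"increments": [{"grip": 0.1,"delta_pos": [0,0,0],"twist": 0},{"grip": 0.1,"delta_pos": [0,0,0],"twist": 0},{"grip": 0.1,"delta_pos": [0,0,0],"twist": 0},{"grip": 0.1,"delta_pos": [0,0,0],"twist": 0},{"grip": 0.1,"delta_pos": [0,0,0],"twist": 0},{"grip": 0.1,"delta_pos": [0,0,0],"twist": 0}]}}

```text
clock: 21.53
position: [0.5713, -0.1295, 0.0872]
ee_rot: [-0.29, 0.645, -0.29, -0.644]
contact_force: [1.9, -1.5, 5.9]
width: 0.0212
```

```bash
python3 st.py; python3 -c "
from rig import manip
print(manip.sign_off())"
```

```text
yaw -138.44 [ 0.5713 -0.1295  0.0872] 0.0212 [ 1.9 -1.5  5.9] [-0.49  -0.26  -0.167] 21.5333
the job is handed in; nothing more can be done
None
```

I put both bells stub down into nest_b and then nest_a, turned the dial three stops clockwise by its knob, and handed in at 21.5 s still gripping it at 60 N. Each bell met resistance at the height where it should be fully home. A picture taken before turning showed all six bells upright and level.

**Last checks:**
- **Turn:** the wrist turned 59.9° in three 20° steps, with the opening steady at about 21 mm on the 22 mm bar, so the grip did not slip.
- **Dial position:** in the scene image, five of the six brass bushes sit within 0.4 px of their earlier places, so the dial is at a whole nest step. The sixth was not detected after the turn.
- **Load on the knob:** about 6 N and -0.17 N m remained on the tool. The wrist held still under this.

**What disagreed:**
- **Finger height:** the fingertips stood about 20–28 mm farther back than the reported tool point. My first grasp closed above the bell's rim without touching it, so I lowered and gripped again. I allowed for this in every later grasp.
- **Clicks:** I counted them by turn angle, not by feeling each one.

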